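Weigh the sugar pail on the sprung hook

ROBOT

A 6-joint arm with a two-finger parallel gripper is mounted at the origin on the work surface. World frame = base frame: x ahead of the robot, y to its left, z up, the work surface at z = 0. Lengths are in m, angles in rad, forces in N, time in s.
With the tool pointing down it reaches from about 0.25 to 0.85 m from the base axis. Payload 12.5 kg.
Tool frame: the origin (TCP) lies at the very end of the fingers, on their centre line; the grasp point (between the pads) lies 19 mm behind it (pinch_z is the distance from the TCP to the grasp point, in m); z points along the fingers, y is the line along which they close (so a half turn about z gives the same grasp; the last joint's range is limited). The gripper opens to 93 mm and grips with 3 to 60 N. Pads are 15 mm wide; open, the fingers measure 128 mm over their backs; the gripper's body (75 mm by 188 mm) begins 65 mm behind the grasp point.
Start: joints at [-1.363, 0.351, 1.652, -0, 1.139, -0.085], TCP at [0.159, -0.527, 0.18] pointing down, gripper open.
Joint ranges: [-2.75, 2.75], [-0.79, 2.1], [0.01, 2.65], [-1.57, 4.71], [0.07, 3.14], [-2.87, 2.87]. Speed limits (rad/s): [2.22, 2.22, 2.79, 3.14, 3.14, 3.14].

INTERFACE

Orientations are given as a rotation vector (axis times angle).
In Python, from bench import get_state, read_camera, sign_off, regions_of, pinch_z gives the robot as it stands.
- The arm moves only by the tool jog_arm, never from a script. Its argument "steps" is a list of rows, each a list of 6 numbers: the shift along the tool's x, y, z in cm, then the turn, a rotation vector about the tool's x, y, z in degrees. In form: [[x, y, z, wx, wy, wz], ...]. A call has exactly 5 rows; each row is the pose to reach, as a shift and turn from the pose commanded when the call began, along the tool's axes at that moment; what a row does not reach only later rows make up. A row lasts 1/10 s, in which the tool goes at most 50 mm and 8.59 degrees, less where a joint would pass 70% of its speed; a pose out of reach is approached as far as the arm can. A call with a gripper value outside its range is refused whole. "gripper" is the closure, from -1 (fully open) to 1 (shut), set as the call begins (left out, the last holds). The fingers move at their own pace and stop on an object; "force" is the grip in N (left out, the last holds). Time passes only in rows, so rows that repeat a pose let the fingers close, or fill a call up. It gives the time, the measured TCP pose, the force, the opening and the grip force at its end, in the units of the state.
- get_state(): the state, without advancing time (a new reading comes with each control period).
- read_camera(name): name is "scene" or "top"; returns a dict with "frame" (384x512x3 uint8, red, green, blue), "vfov" (degrees; the focal length in pixels is half the picture's height over the tangent of half this angle, whatever the lens; pixels are square), "cx", "cy" (the principal point, pixels), "D" ([k1, k2, p1, p2, k3] as OpenCV has them; the pictures are not rectified), "world_to_cam" (4x4, takes a point from world to camera coordinates). Camera axes: x right, y up, looking along -z (the intrinsics and any distortion apply to the point x, -y, -z); pixel columns grow to the right and rows downward; lengths in m; the calibration is good to about 2 mm. A picture is of the moment at which its call begins. There is no depth.
- sign_off(): hands the job in; it is judged then, once.
Trained networks look in the newest picture that a camera, given by its name, has taken for a name from the list of things; names that differ only in an ending like _2 or _b are one class to them, and where a whole thing is asked for, a point or a joint stands for the part that bears it (a point fixed in the world has none). Each returns a list of dicts, best first, with "confidence" (0 to 1); they miss things now and then, are a little off and sometimes report something else, mostly with a low value. They report only what shows in the picture. A call takes as long as a camera call. They do not tell look-alikes from the thing itself.
- regions_of(camera, name): "mask" (384x512 bool, what is visible of it) and "extent" ([left, top, width, height] in pixels, round what is visible of it).
The state is a dict: "time_s": time; "joint_positions": joint angles; "joint_vel": joint speeds; "tau": joint torques, N m; "tool_pos": TCP position; "orientation": TCP orientation; "wrist_force": force on the tool from outside, world axes, zero at the start; "moment": the same for the moment, N m; "grip_width": opening from 0.0 (shut) to 1.0 (fully open); "grip_force": force on a finger pad.
Only numpy, scipy, OpenCV 4.12 (cv2) and the standard library are available. Lean on these libraries where they do the work, as an engineer would, in place of code of your own. Each camera call takes 0.05 s, during which the arm holds its last target. There are 200 camera calls.

TASK

Weigh the lidded sugar pail: pick it up by its wooden grip, hang its bail on the sprung hook of the weighing stand and let its weight onto the hook gently, so that the hook neither drops, springs back nor is pushed down to its stop as you let go. When the pail hangs free and still, press the green button all the way down to store the weight, and leave the pail hanging there. Do not disturb the mug, the jar or the cup.

Things in the scene. Friction and masses are not known exactly. Their poses are not given: they have to be found in the camera images.
- pail: Closed steel pail, 0.2 to 0.7 kg (fill unknown), 94 mm across at its blue lid, lid top at 80 mm. Over it a rigid bail of 6 mm wire in its own x-z plane: legs at x = +-40 to 44 mm up to a shallow arched bar along x, axis 138 mm high at the ends, 145 mm mid. Origin: centre of underside, z up. A half turn about z makes no difference. The hook goes under the bar along the pail's y
- pail_bar (a point): middle (highest point) of the bail bar's axis, 145 mm above the pail's underside; the bar is 6 mm thick; axes as the pail's
- pail_grip (a point): point in the wooden grip block that stands on the bar's middle, 35 mm above the bar's axis (180 mm above the underside). The block is 36 mm along the pail's x, 14 mm along its y, from 147 to 203 mm above the underside. Keep fingertips 15 mm or more above the bar's axis to clear the hook's tip. Axes as the pail's
- stand: Fixed weighing stand: base plate 250 x 120 x 18 mm, white column 44 mm square (cap 52 mm) 296 mm tall, and on the base, 140 mm to the stand's -x side, a black console with the button. The hook arm sticks out of the column towards the stand's own -y. Origin: under the column's centre, on the counter; z up
- hook_seat (a point): where the bar's axis comes to lie in the hook: 130 mm from the column's axis to the stand's -y, 242 mm high unloaded; rides with the hook; axes as the stand's. The hook is 8 mm wire along y: a trough, wire axis 7 mm under this point over +-4 mm of y, rising 16 mm at 45 degrees both ways, to the arm (column side) and to the outer tip (20 mm out). Tip and arm tops are 13 mm above this point
- hook (a joint): how far the hook has dipped on its spring, in m: 0 unloaded, up to 0.078 at the stop. Spring 110 N/m (9.1 mm per newton), lightly damped: it bounces for a second or two when load comes on or off suddenly. The pail alone dips it 20 to 62 mm
- button_top (a point): centre of the top of the green push button, 28 mm across, on the stand's console; it is pressed straight down
- button (a joint): how far the button is pressed, in m: 0 up, 0.006 fully down (5 N); it springs back
- mug: White mug with a handle, 76 mm across, 85 mm high; bystander. Origin: centre of the underside
- jar: Jar with red cap, 66 mm across, 100 mm high; bystander. Origin: centre of the underside
- cup: Orange cup, 72 mm across, 65 mm high; bystander. Origin: centre of the underside
There are look-alikes about, which are no part of the job. Several things look just like the pail: the one meant starts farthest from the robot's base.

How it is judged:
By the outcome, as a careful person would: the job done as asked, in the order asked, and still so for the second after the job is handed in, with the robot touching nothing.
It also fails if it takes over 64 s, if anything falls off the work surface, if the arm or the gripper's body presses on something with over 40 N, if the wrist force passes 120 N, or if a joint passes its speed limit or range.

## Working session

There is one attempt and no reset: what is moved stays moved. The work goes in short steps, Python scripts to look and compute and a tool call to move; the robot and the scene stay as the last step left them, time stands still between calls to the robot, and variables do not carry over. Pictures are saved under pics/ and viewed, at most 10 in all, crops included, and the job is handed in when it is done.

Besides the shell and the picture viewer there is one more tool, called after ">>>" as name(argument=value, ...) on one line, values as JSON. jog_arm: Moves the arm, as the interface text tells. Its arguments: {"type":"object","properties":{"steps":{"type":"array","items":{"type":"array","items":{"type":"number"}}},"gripper":{"type":"number"},"force":{"type":"number"}},"required":["steps"]}

```bash
mkdir -p pics; ls; cat > h.py <<'E'
import numpy as np, cv2
from bench import *
def K(c):
    f=c["frame"].shape[0]/2/np.tan(np.radians(c["vfov"])/2)
    return np.array([[f,0,c["cx"]],[0,f,c["cy"]],[0,0,1.]])
def proj(c,P):
    P=np.atleast_2d(P).astype(float); W=np.array(c["world_to_cam"]); q=P@W[:3,:3].T+W[:3,3]
    q=q*[1,-1,-1]
    return cv2.projectPoints(q,np.zeros(3),np.zeros(3),K(c),np.array(c["D"],float))[0][:,0]
def ray(c,uv):
    n=cv2.undistortPoints(np.array(uv,float).reshape(-1,1,2),K(c),np.array(c["D"],float))[:,0]
    W=np.array(c["world_to_cam"]);R=W[:3,:3]
    d=np.c_[n[:,0],-n[:,1],-np.ones(len(n))]@R
    return -R.T@W[:3,3], d/np.linalg.norm(d,axis=1)[:,None]
def onz(c,uv,z):
    o,d=ray(c,uv); return o+d*((z-o[2])/d[:,2])[:,None]
def tri(cs,uvs):
    A=np.zeros((3,3));b=np.zeros(3);L=[]
    for c,u in zip(cs,uvs):
        o,d=ray(c,[u]);d=d[0];M=np.eye(3)-np.outer(d,d);A+=M;b+=M@o;L.append((M,o))
    x=np.linalg.solve(A,b); return x,[np.linalg.norm(M@(x-o)) for M,o in L]
E
python3 - <<'E'
from h import *
s,t=read_camera("scene"),read_camera("top")
np.save("s0.npy",s,allow_pickle=True);np.save("t0.npy",t,allow_pickle=True)
cv2.imwrite("pics/s0.png",s["frame"][...,::-1]);cv2.imwrite("pics/t0.png",t["frame"][...,::-1])
for c,n in((s,"scene"),(t,"top")):
    W=np.array(c["world_to_cam"]);print(n,c["vfov"],c["D"],(-W[:3,:3].T@W[:3,3]).round(3))
    for k in("pail","pail_grip","stand","hook_seat","hook","button_top","mug","jar","cup"):
        for r in regions_of(n,k):
            ys,xs=np.nonzero(r["mask"]);print(k,round(r["confidence"],2),r["extent"],xs.mean().round(1),ys.mean().round(1),len(xs))
print(get_state())
E
```

```text
pics
scene 45.45592598928539 [-0.01574929  0.          0.          0.          0.        ] [ 1.081 -0.586  1.202]
pail 0.96 [103.5, 191.4, 41.0, 59.3] 123.1 224.0 1205
pail 0.92 [178.2, 185.3, 31.1, 55.5] 194.1 218.8 1029
pail 0.81 [201.6, 215.2, 35.7, 56.5] 220.3 246.0 1266
pail_grip 0.98 [204.8, 216.1, 30.0, 54.3] 220.2 246.8 1141
pail_grip 0.7 [104.4, 194.1, 38.2, 53.2] 122.9 223.6 1187
pail_grip 0.68 [179.2, 186.2, 29.7, 58.6] 193.9 218.6 1006
stand 0.78 [303.8, 130.5, 75.7, 90.4] 346.8 180.8 3060
hook_seat 0.73 [332.3, 149.2, 28.7, 28.8] 349.5 162.2 124
hook 0.57 [329.3, 147.3, 32.4, 33.9] 349.4 161.8 146
mug 0.64 [239.6, 197.8, 28.8, 37.0] 252.7 218.0 784
mug 0.48 [206.4, 216.3, 30.2, 54.9] 220.5 246.7 1142
jar 0.72 [227.8, 317.3, 25.6, 40.3] 238.6 335.8 800
cup 0.93 [257.0, 290.8, 25.8, 31.5] 269.2 305.5 632
cup 0.48 [240.4, 196.5, 25.5, 40.4] 252.7 217.7 721
cup 0.17 [204.1, 217.0, 32.6, 53.5] 220.0 246.6 1195
top 46.80473040616689 [0.05887028 0.         0.         0.         0.        ] [ 0.219 -0.035  1.517]
pail 0.9 [296.0, 188.7, 29.3, 27.9] 309.4 202.6 647
pail 0.87 [292
[... 630 characters left out ...]
.0 391
{'time_s': 1.0, 'joint_positions': array([-1.36263478e+00,  3.50681833e-01,  1.65182020e+00,  2.78978663e-05,
        1.13909139e+00, -8.45870092e-02]), 'joint_vel': array([-0.00193254,  0.00080665, -0.00014931,  0.00221024,  0.00034099,
       -0.00151784]), 'tau': array([ 8.27007188e-04, -4.97256303e+01, -2.85487175e+01,  7.00206938e-02,
        2.19138502e-02,  7.84738887e-06]), 'tool_pos': array([ 0.15875648, -0.52656797,  0.18003483]), 'orientation': array([-3.10799808e+00, -4.58189557e-01, -3.96508235e-05]), 'wrist_force': array([ 0.35559794, -0.26752916, -0.75236914]), 'moment': array([-0.02351684, -0.02030349,  0.01046915]), 'grip_force': 0.0, 'grip_width': 0.9998526271523627}
```

```bash
python3 - <<'E'
import cv2,numpy as np
t=cv2.imread("pics/t0.png");s=cv2.imread("pics/s0.png")
a=cv2.resize(t,(800,600),interpolation=cv2.INTER_CUBIC);cv2.imwrite("pics/t0b.png",a)
cv2.imwrite("pics/s0b.png",cv2.resize(s[100:370,60:420],(800,600),interpolation=cv2.INTER_CUBIC))
E
```

```text
(no output)
```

View pics/t0b.png

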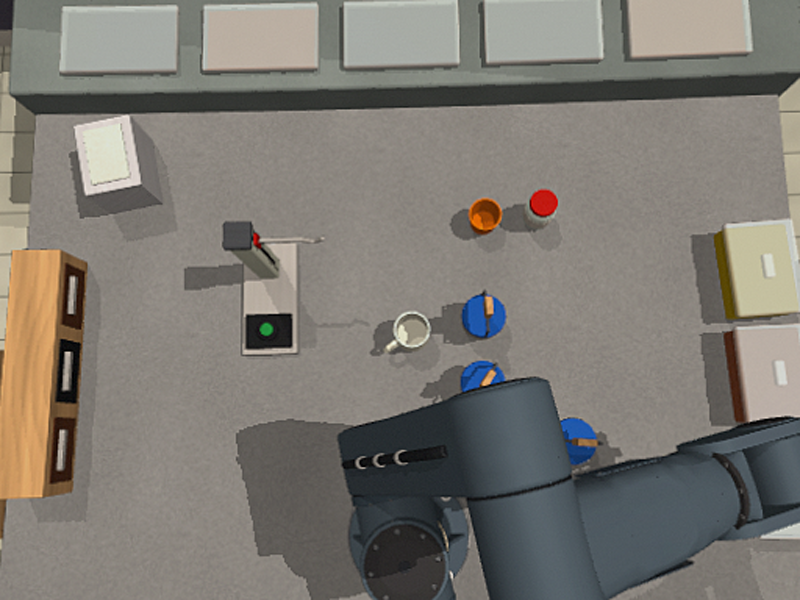

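View pics/s0b.png

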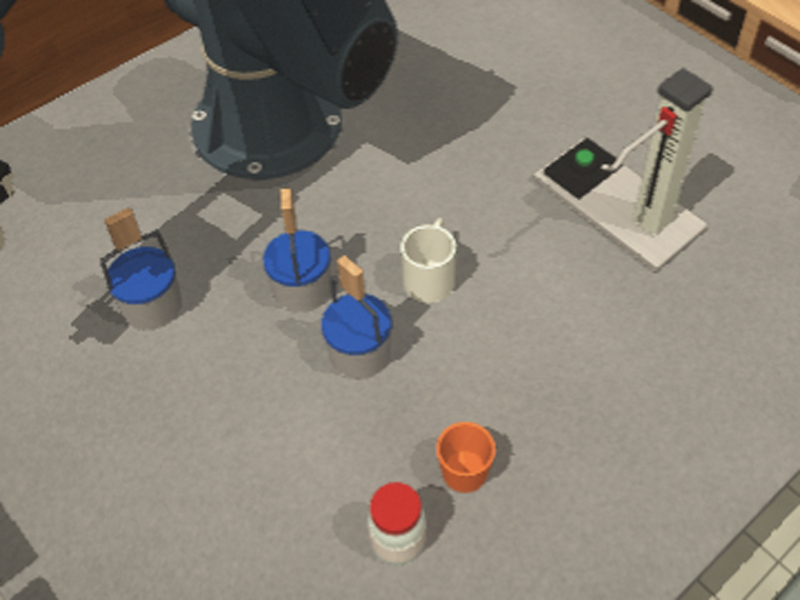

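The top view shows three blue-lidded pails: top px (309,202), (307,240) and (370,281), matching scene px (220,246), (194,219) and (123,224). The stand is at top (170,185), with its hook pointing right and its tip near (206,153). The button is at (170,211). Next: fit the poses and crop the chosen pail and the hook.

```bash
cat > fit.py <<'E'
from h import *
from scipy.optimize import minimize
def hull(c,P,S=4):
    h,w=c["frame"].shape[:2]; m=np.zeros((h*S,w*S),np.uint8)
    q=cv2.convexHull(((proj(c,P)+.5)*S).astype(np.int32)); cv2.fillConvexPoly(m,q,255)
    return cv2.resize(m,(w,h),interpolation=cv2.INTER_AREA)/255.
def box(x,y,z0,z1,yaw,a,b):
    c,s=np.cos(yaw),np.sin(yaw)
    return np.array([[x+c*u-s*v,y+s*u+c*v,z] for u in(-a,a) for v in(-b,b) for z in(z0,z1)])
def colors(c):
    h=cv2.cvtColor(c["frame"],cv2.COLOR_RGB2HSV).astype(int);H,S,V=h[...,0],h[...,1],h[...,2]
    return dict(blue=(H>100)&(H<125)&(S>150),wood=(H>5)&(H<20)&(S>80)&(V>90),green=(H>45)&(H<85)&(S>120))
def near(m,u,r): 
    yy,xx=np.mgrid[:m.shape[0],:m.shape[1]];return m&(np.hypot(xx-u[0],yy-u[1])<r)
a=np.linspace(0,2*np.pi,48)
def fitpail(cs,uvs,p0,lift=0):
    obs=[]
    for c,u in zip(cs,uvs):
        k=colors(c);obs.append((c,near(k["blue"],u,45),near(k["wood"],u,45)))
    def cost(p):
        x,y,z,yaw=p;e=0
        for c,b,w in obs:
            W=hull(c,box(x,y,z+.147,z+.203,yaw,.018,.007))
            L=hull(c,np.c_[x+.047*np.cos(a),y+.047*np.sin(a),np.full(48,z+.08)])
            e+=np.abs(W-w).sum()+np.abs(np.maximum(L-W,0)-b).sum()
        return e
    best=None
    for yaw in np.arange(0,np.pi,np.pi/8):
        r=minimize(cost,[*p0,yaw],method="Nelder-Mead",options=dict(initial_simplex=np.array([[*p0,yaw]]+[np.array([*p0,yaw])+d for d in np.diag([.015,.015,.01,.25])]),maxiter=150,xatol=1e-4,fatol=.1))
        if best is None or r.fun<best.fun:best=r
    return best
E
python3 - <<'E'
from fit import *
s=np.load("s0.npy",allow_pickle=True).item();t=np.load("t0.npy",allow_pickle=True).item()
for us,ut in(((220,246),(309,202)),((194,219),(307,240)),((123,224),(370,281))):
    p0=onz(t,[ut],.08)[0];p0[2]=0
    r=fitpail((s,t),(us,ut),p0);print("pail",us,r.x.round(4),np.degrees(r.x[3]).round(1),r.fun.round(1),"dist",np.hypot(*r.x[:2]).round(3))
# button
uv=[]
for c,u in((s,(323,171)),(t,(170,211))):
    m=near(colors(c)["green"],u,15);y,x=np.nonzero(m);uv.append((x.mean(),y.mean()));print(uv[-1],len(x))
print("button",tri((s,t),uv))
for n,u in(("mug",(262,213)),("jar",(345,134)),("cup",(310,138))):print(n,onz(t,[u],.05)[0].round(3))
A=cv2.resize(s["frame"][120:230,295:395],(400,440),interpolation=cv2.INTER_CUBIC)
B=cv2.resize(t["frame"][130:240,130:230],(400,440),interpolation=cv2.INTER_CUBIC)
cv2.imwrite("pics/hook.png",np.hstack([A,B])[...,::-1])
A=cv2.resize(s["frame"][205:285,180:260],(400,400),interpolation=cv2.INTER_CUBIC)
B=cv2.resize(t["frame"][165:245,270:350],(400,400),interpolation=cv2.INTER_CUBIC)
cv2.imwrite("pics/pail.png",np.hstack([A,B])[...,::-1])
E
```

```text
pail (220, 246) [ 0.4493 -0.1657 -0.0059  3.1387] 179.8 936.5 dist 0.479
pail (194, 219) [ 0.3078 -0.1595 -0.0073  2.5875] 148.3 1489.7 dist 0.347
pail (123, 224) [ 0.1877 -0.3372 -0.0058  1.4289] 81.9 446.7 dist 0.386
(np.float64(322.6578947368421), np.float64(170.1578947368421)) 38
(np.float64(170.0), np.float64(210.28571428571428)) 63
button (array([0.43306198, 0.2988102 , 0.04730113]), [np.float64(0.0002817406090937521), np.float64(0.00028174060909359863)])
mug [ 0.417 -0.01   0.05 ]
jar [ 0.683 -0.297  0.05 ]
cup [ 0.672 -0.178  0.05 ]
```

View pics/hook.png

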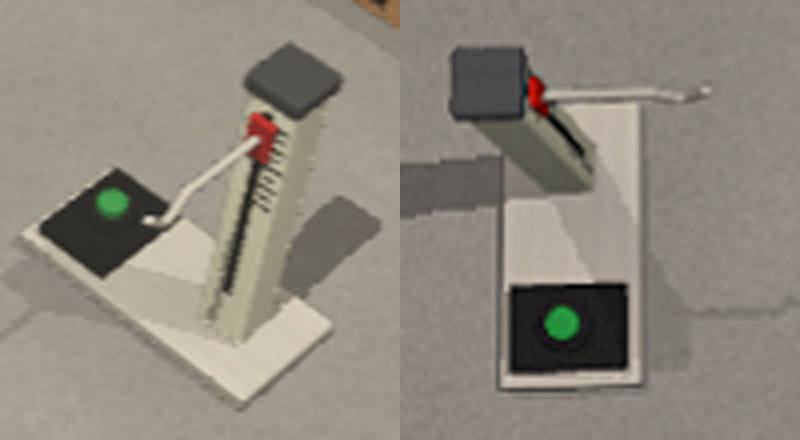

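View pics/pail.png

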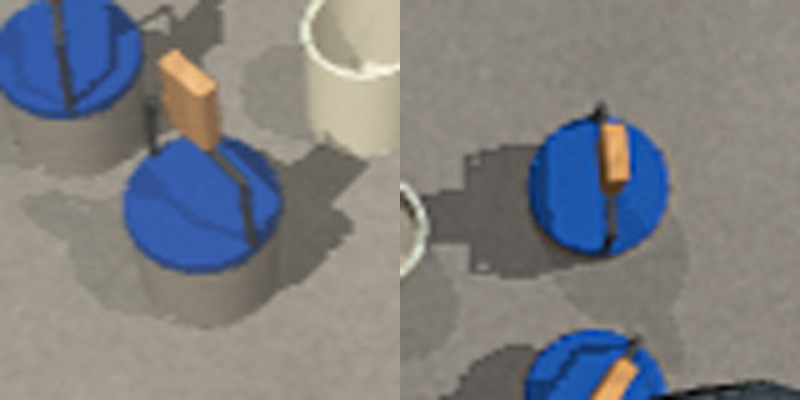

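The crop confirms the choice: the pail at scene (220,246) / top (309,202) is the farthest at 0.48 m, against 0.35 and 0.39 m for the others, and its bail runs along world x. The hook tip shows at scene (332,175) / top (207,153). I'll refine the pail fit using the network masks only, and measure the stand.

```bash
python3 - <<'E'
from fit import *
import fit
s=np.load("s0.npy",allow_pickle=True).item();t=np.load("t0.npy",allow_pickle=True).item()
# isolate the pail: connected component of blue|wood|dark near it
def comp(c,u,k,big):
    m=near(colors(c)[k],u,45).astype(np.uint8);n,l,st,ce=cv2.connectedComponentsWithStats(m)
    ok=[i for i in range(1,n) if st[i,4]>8 and np.hypot(*(ce[i]-u))<big];return np.isin(l,ok)
obs=[(c,comp(c,u,"blue",18),comp(c,u,"wood",22)) for c,u in((s,np.array((222,246))),(t,np.array((309,202))))]
for c,b,w in obs:print(b.sum(),w.sum(),[np.nonzero(w)[i].mean().round(1) for i in(1,0)])
def cost(p):
    x,y,z,yaw=p;e=0
    for c,b,w in obs:
        W=hull(c,box(x,y,z+.147,z+.203,yaw,.018,.007))
        L=hull(c,np.c_[x+.047*np.cos(a),y+.047*np.sin(a),np.full(48,z+.08)])
        B=cv2.morphologyEx(b.astype(np.uint8),cv2.MORPH_CLOSE,np.ones((5,5)))&~w
        e+=2*np.abs(W-w).sum()+np.abs(np.maximum(L-W,0)-B).sum()
    return e
R=[]
for yaw in np.radians([-20,-8,0,8,20]):
    p=np.array([.449,-.166,0,yaw]);r=minimize(cost,p,method="Nelder-Mead",options=dict(initial_simplex=np.array([p]+[p+d for d in np.diag([.01,.01,.008,.15])]),xatol=1e-4,fatol=.1,maxiter=200));R.append((r.fun,*r.x[:3].round(4),np.degrees(r.x[3]).round(1)))
for r in sorted(R)[:3]:print(r)
# bail ends in top, z=.138
e=onz(t,[(270+(602-400)/5,165+112/5),(270+(608-400)/5,165+242/5)],.136);print("bail ends",e.round(4),e.mean(0).round(4),np.degrees(np.arctan2(*(e[0]-e[1])[[1,0]])).round(1))
S=lambda x,y:(295+x/4-.4,120+y/4-.4);T=lambda x,y:(130+(x-400)/4-.4,130+y/4-.4)
for n,u,v in(("capA",S(290,42),T(522,47)) ,("cap1",S(290,42),T(452,48)),("cap2",S(343,78),T(522,48)),("cap3",S(297,118),T(525,115)),("cap4",S(245,82),T(451,115)),("tip",S(148,221),T(708,92)),("hook root",S(255,142),T(545,96)),("trough",S(168,222),T(690,98)),("bend",S(195,187),T(660,94)),("base far -y",S(241,406),T(641,103)),("base near",S(22,235),T(500,388))):
    x,d=tri((s,t),(u,v));print(n,x.round(4),np.round(d[0]*1000,1))
for n,u,z in(("b1",T(500,388),.018),("b2",T(643,384),.018),("b3",T(641,103),.018)):print(n,onz(t,[u],z)[0].round(4))
E
```

```text
549 0 [np.float64(nan), np.float64(nan)]
481 58 [np.float64(312.3), np.float64(195.2)]
(np.float64(546.0156862745098), np.float64(0.4493), np.float64(-0.166), np.float64(-0.0078), np.float64(-31.9))
(np.float64(554.4352941176471), np.float64(0.4484), np.float64(-0.1663), np.float64(-0.0091), np.float64(-29.6))
(np.float64(563.9568627450981), np.float64(0.4487), np.float64(-0.1645), np.float64(-0.0074), np.float64(-22.4))
bail ends [[ 0.4841 -0.1653  0.136 ]
 [ 0.4013 -0.1661  0.136 ]] [ 0.4427 -0.1657  0.136 ] 0.5
capA [0.582  0.2626 0.3513] 3.3
cap1 [0.5764 0.3018 0.3313] 14.1
cap2 [0.6031 0.2829 0.3145] 17.4
cap3 [0.5711 0.2957 0.2449] 15.1
cap4 [0.5439 0.3168 0.2628] 19.4
tip [0.5746 0.1484 0.2488] 1.1
hook root [0.5739 0.2684 0.2462] 0.6
trough [0.5761 0.1661 0.2349] 4.0
bend [0.5759 0.1872 0.255 ] 6.6
base far -y [0.633  0.2413 0.0064] 0.1
base near [ 0.3646  0.3337 -0.0554] 48.1
b1 [0.3825 0.3572 0.018 ]
b2 [0.3834 0.2354 0.018 ]
b3 [0.6298 0.2392 0.018 ]<stdin>:9: RuntimeWarning: Mean of empty slice.
  ret = ret.dtype.type(ret / rcount)
```

```bash
python3 - <<'E'
from fit import *
s=np.load("s0.npy",allow_pickle=True).item();t=np.load("t0.npy",allow_pickle=True).item()
def comp(c,u,k,big):
    m=near(colors(c)[k],u,45).astype(np.uint8);n,l,st,ce=cv2.connectedComponentsWithStats(m)
    ok=[i for i in range(1,n) if st[i,4]>8 and np.hypot(*(ce[i]-u))<big];return np.isin(l,ok)
obs=[(c,comp(c,ub,"blue",18),comp(c,uw,"wood",6)) for c,ub,uw in((s,np.array((222,246)),np.array((217,225))),(t,np.array((309,202)),np.array((312,195))))]
cw=[]
for c,b,w in obs:
    y,x=np.nonzero(w);cw.append((x.mean(),y.mean()));print(b.sum(),w.sum(),cw[-1])
print("wood centroid tri",tri((s,t),cw))
def cost(p):
    x,y,z,yaw=p;e=0
    for c,b,w in obs:
        W=hull(c,box(x,y,z+.147,z+.203,yaw,.018,.007))
        L=hull(c,np.c_[x+.047*np.cos(a),y+.047*np.sin(a),np.full(48,z+.08)])
        B=cv2.morphologyEx(b.astype(np.uint8),cv2.MORPH_CLOSE,np.ones((5,5)))&~w
        e+=2*np.abs(W-w).sum()+np.abs(np.maximum(L-W,0)-B).sum()
    return e
R=[]
for yaw in np.radians([-15,-5,0,5,15]):
    p=np.array([.445,-.166,0,yaw]);r=minimize(cost,p,method="Nelder-Mead",options=dict(initial_simplex=np.array([p]+[p+d for d in np.diag([.01,.01,.008,.15])]),xatol=1e-4,fatol=.1,maxiter=200));R.append((r.fun,*r.x[:3].round(4),np.degrees(r.x[3]).round(1)))
for r in sorted(R)[:3]:print(np.round(r,4))
S=lambda x,y:(295+x/4-.4,120+y/4-.4);T=lambda x,y:(130+(x-400)/4-.4,130+y/4-.4)
C=[]
for u,v in((S(290,42),T(450,115)),(S(343,78),T(452,48)),(S(297,118),T(525,48)),(S(245,82),T(524,116))):
    x,d=tri((s,t),(u,v));C.append(x);print(x.round(4),np.round(d[0]*1000,1))
print(np.mean(C,0).round(4))
E
```

```text
549 165 (np.float64(217.47272727272727), np.float64(224.35757575757575))
481 58 (np.float64(312.3448275862069), np.float64(195.18965517241378))
wood centroid tri (array([ 0.45130941, -0.16696627,  0.17839851]), [np.float64(0.0007033355075724191), np.float64(0.0007033355075724595)])
[ 2.77051e+02  4.49100e-01 -1.66000e-01 -4.20000e-03 -1.30000e+00]
[ 2.811294e+02  4.498000e-01 -1.661000e-01 -3.600000e-03 -3.000000e-01]
[ 2.841412e+02  4.483000e-01 -1.662000e-01 -3.800000e-03 -2.000000e+00]
[0.5488 0.3253 0.2924] 0.0
[0.5983 0.325  0.2912] 0.4
[0.599  0.2741 0.2852] 0.5
[0.5495 0.2749 0.2845] 0.5
[0.5739 0.2998 0.2883]
```

>>> jog_arm(steps=[[0,0,-5,0,0,0],[2,-1,-10,0,0,3],[6,-4,-12,0,0,6],[10,-7,-12,0,0,9],[14,-9.6,-12,0,0,12]], gripper=0.1, force=30)

```text
time_s: 1.5
tool_pos: [0.2629, -0.3964, 0.301]
orientation: [3.137, 0.126, 0.001]
wrist_force: [0.3, -0.2, 0.5]
grip_width: 0.62
grip_force: 0.0
```

```bash
cat > go.py <<'E'
import sys
from bench import get_state
import numpy as np
from scipy.spatial.transform import Rotation as Ro
def go(p,yaw):
    s=get_state();R=Ro.from_rotvec(s["orientation"]);c,q=np.cos(yaw),np.sin(yaw)
    G=Ro.from_matrix([[c,q,0],[q,-c,0],[0,0,-1]])
    print("t",round(s["time_s"],2),"pos",s["tool_pos"].round(4),"F",s["wrist_force"].round(2),"grip",round(s["grip_width"],3),round(s["grip_force"],1))
    print("shift cm",(R.inv().apply(np.array(p)-s["tool_pos"])*100).round(2),"turn deg",np.degrees((R.inv()*G).as_rotvec()).round(2))
if __name__=="__main__":go([float(v) for v in sys.argv[1:4]],np.radians(float(sys.argv[4])))
E
python3 go.py .449 -.166 .30 0
```

```text
t 1.5 pos [ 0.2629 -0.3964  0.301 ] F [ 0.35 -0.16  0.55] grip 0.62 0.0
shift cm [ 20.39 -21.48   0.08] turn deg [ 0.1  -0.05  4.59]
```

>>> jog_arm(steps=[[4,-4.2,0,0,0,1],[7.5,-7.5,0,0,0,2],[11,-11,0,0,0,3],[14.4,-14.5,0,0,0,4],[17.5,-18,0,0,0,4.8]])

```text
time_s: 2.0
tool_pos: [0.422, -0.2028, 0.3002]
orientation: [3.141, -0.002, 0.001]
wrist_force: [1.1, -0.3, 0.6]
grip_width: 0.449
grip_force: 0.0
```

>>> jog_arm(steps=[[2.4,-3,0,0,0,0],[2.4,-3,3,0,0,0],[2.4,-3,5,0,0,0],[2.4,-3,5,0,0,0],[2.4,-3,5,0,0,0]])

```text
time_s: 2.5
tool_pos: [0.4451, -0.1748, 0.2507]
orientation: [3.142, -0.001, 0.0]
wrist_force: [0.5, -0.1, 0.5]
grip_width: 0.45
grip_force: 0.0
```

```bash
python3 go.py .449 -.166 .169 0; python3 - <<'E'
from h import *
s,t=read_camera("scene"),read_camera("top")
A=cv2.resize(s["frame"][165:285,160:280],(400,400),interpolation=cv2.INTER_CUBIC)
B=cv2.resize(t["frame"][145:265,250:370],(400,400),interpolation=cv2.INTER_CUBIC)
cv2.imwrite("pics/pre.png",np.hstack([A,B])[...,::-1])
E
```

```text
t 2.5 pos [ 0.4451 -0.1748  0.2507] F [ 0.53 -0.08  0.55] grip 0.45 0.0
shift cm [ 0.38 -0.88  8.17] turn deg [ 0.   -0.01 -0.03]
```

View pics/pre.png

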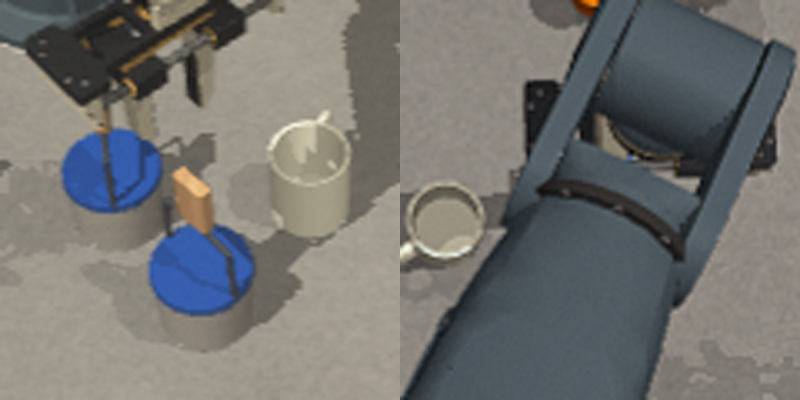

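The view shows the gripper above the pail, with the grip block at crop (193,200) and still clear of it. The body's long side lies along world y. Next I correct sideways, descend and close.

>>> jog_arm(steps=[[0.4,-0.9,0,0,0,0],[0.4,-0.9,3,0,0,0],[0.4,-0.9,6,0,0,0],[0.4,-0.9,8.2,0,0,0],[0.4,-0.9,8.2,0,0,0]])

```text
time_s: 3.1
tool_pos: [0.4481, -0.1647, 0.1663]
orientation: [-3.14, 0.001, 0.005]
wrist_force: [-0.8, -0.1, 0.8]
grip_width: 0.449
grip_force: 0.0
```

>>> jog_arm(steps=[[0,0,0,0,0,0],[0,0,0,0,0,0],[0,0,0,0,0,0],[0,0,0,0,0,0],[0,0,0,0,0,0]], gripper=1, force=40)

```text
time_s: 3.6
tool_pos: [0.4492, -0.1657, 0.1684]
orientation: [3.141, -0.001, 0.001]
wrist_force: [0.3, 0.1, -0.2]
grip_width: 0.067
grip_force: 0.0
```

>>> jog_arm(steps=[[0,0,0,0,0,0],[0,0,-1,0,0,0],[0,0,-2,0,0,0],[0,0,-3,0,0,0],[0,0,-3,0,0,0]])

```text
time_s: 4.1
tool_pos: [0.4498, -0.166, 0.1998]
orientation: [3.14, -0.001, 0.004]
wrist_force: [1.3, -0.4, -0.4]
grip_width: 0.008
grip_force: 0.0
```

```bash
python3 go.py .5745 .08 .30 0.6; python3 - <<'E'
from h import *
s=read_camera("scene")
cv2.imwrite("pics/lift.png",cv2.resize(s["frame"][145:285,140:300],(800,600),interpolation=cv2.INTER_CUBIC)[...,::-1])
E
```

```text
t 4.1 pos [ 0.4498 -0.166   0.1998] F [ 1.29 -0.45 -0.35] grip 0.008 0.0
shift cm [ 12.48 -24.59 -10.01] turn deg [ 0.07 -0.15 -0.62]
```

View pics/lift.png

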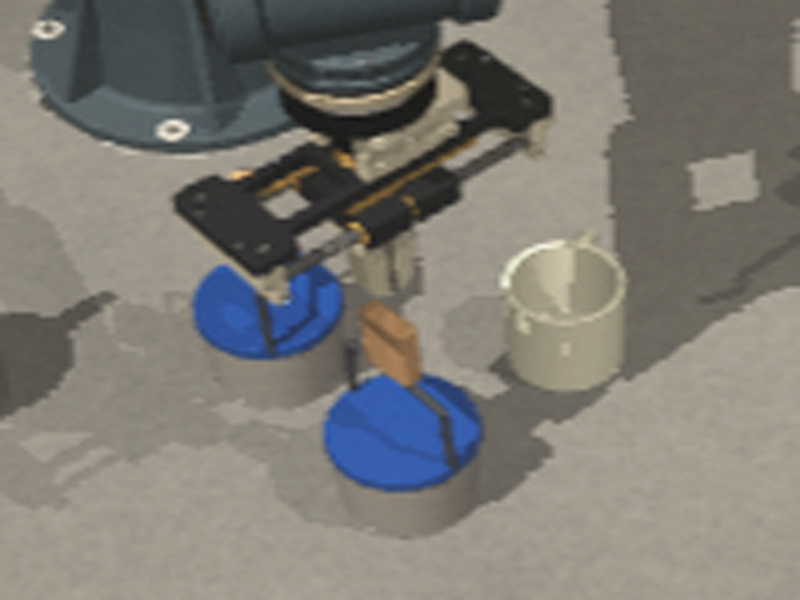

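```bash
python3 - <<'E'
from h import *
s=read_camera("scene");s0=np.load("s0.npy",allow_pickle=True).item()
print(np.abs(s["world_to_cam"]-s0["world_to_cam"]).max())
for P in([.4498,-.166,.1998],[.4498,-.166,.1788],[.449,-.166,.203],[.449,-.166,.180]):print(P,proj(s,P).round(1))
# where fingertip pixel and block lie at candidate depths
for u in((217,212.7),(217.5,224.4)):
  for z in(.17,.18,.2,.22):print(u,z,onz(s,[u],z)[0].round(3))
E
```

```text
0.0
[0.4498, -0.166, 0.1998] [[217.1 219.2]]
[0.4498, -0.166, 0.1788] [[217.6 223.7]]
[0.449, -0.166, 0.203] [[216.9 218.3]]
[0.449, -0.166, 0.18] [[217.4 223.3]]
(217, 212.7) 0.17 [ 0.413 -0.139  0.17 ]
(217, 212.7) 0.18 [ 0.419 -0.144  0.18 ]
(217, 212.7) 0.2 [ 0.432 -0.152  0.2  ]
(217, 212.7) 0.22 [ 0.445 -0.161  0.22 ]
(217.5, 224.4) 0.17 [ 0.446 -0.164  0.17 ]
(217.5, 224.4) 0.18 [ 0.452 -0.168  0.18 ]
(217.5, 224.4) 0.2 [ 0.464 -0.176  0.2  ]
(217.5, 224.4) 0.22 [ 0.477 -0.185  0.22 ]
```

```bash
python3 - <<'E'
from h import *
from bench import pinch_z
print("pinch",pinch_z() if callable(pinch_z) else pinch_z)
s=read_camera("scene")
def crop(P):q=proj(s,P);return np.c_[(q[:,0]-140)*5,(q[:,1]-145)*600/140].round(0)
for z in(.264,.284,.304):
  print(z,crop([[.45+a,-.166+b,z] for a,b in((.0375,-.094),(.0375,.094),(-.0375,.094),(-.0375,-.094))]).tolist())
# black body pixels extents in raw crop
g=s["frame"].astype(int).max(2)
print(get_state()["tool_pos"])
# move sensitivity
print(crop([[.45,-.166,.2],[.44,-.166,.2],[.45,-.156,.2],[.45,-.166,.21]]).tolist())
for u in((267,200),(302,218)):pass
E
```

```text
pinch 0.0188
0.264 [[277.0, 377.0], [559.0, 211.0], [468.0, 144.0], [189.0, 301.0]]
0.284 [[273.0, 357.0], [559.0, 190.0], [467.0, 123.0], [184.0, 280.0]]
0.304 [[269.0, 336.0], [558.0, 169.0], [465.0, 102.0], [179.0, 259.0]]
[ 0.44888404 -0.16558087  0.19790113]
[[386.0, 318.0], [374.0, 308.0], [400.0, 309.0], [385.0, 308.0]]
```

```bash
python3 - <<'E'
from h import *
s=np.load("s0.npy",allow_pickle=True).item();t=np.load("t0.npy",allow_pickle=True).item()
q=np.array([(200,115),(333,120),(254,168)])/2.2222+[60,100]
for z in(0,.02):
  w=onz(s,q,z);A=np.c_[2*w[:,:2],np.ones(3)];c=np.linalg.solve(A,(w[:,:2]**2).sum(1));print(z,w.round(3).tolist(),"centre",c[:2].round(4),"r",np.sqrt(c[2]+c[:2]@c[:2]).round(3))
print(proj(t,[[0,0,0],[0,0,.1],[0,0,.2]]).round(1)*1.5625)
print(get_state()["joint_positions"].round(4))
t=read_camera("top")
A=t["frame"][110:260,240:390];cv2.imwrite("pics/now.png",np.hstack([cv2.resize(A,(400,400),interpolation=cv2.INTER_CUBIC),cv2.resize(read_camera("scene")["frame"][165:265,160:260],(400,400),interpolation=cv2.INTER_CUBIC)])[...,::-1])
print((proj(t,[.449,-.166,.198])-[240,110])*400/150, proj(t,[.449,-.166,.356]), (proj(s,[.449,-.166,.198])-[160,165])*4)
E
```

```text
0 [[-0.088, -0.072, 0.0], [0.072, 0.086, 0.0], [0.072, -0.074, 0.0]] centre [-0.0067  0.006 ] r 0.112
0.02 [[-0.068, -0.08, 0.02], [0.088, 0.075, 0.02], [0.088, -0.083, 0.02]] centre [ 0.0114 -0.0039] r 0.11
[[408.90625 533.75   ]
 [407.8125  541.5625 ]
 [406.5625  550.625  ]]
[-0.4507  0.2     1.8079  0.      1.1338  1.1205]
[[194.28254549 226.52144338]] [[318.43776377 184.61426154]] [[227.94956836 217.51350186]]
```

View pics/now.png

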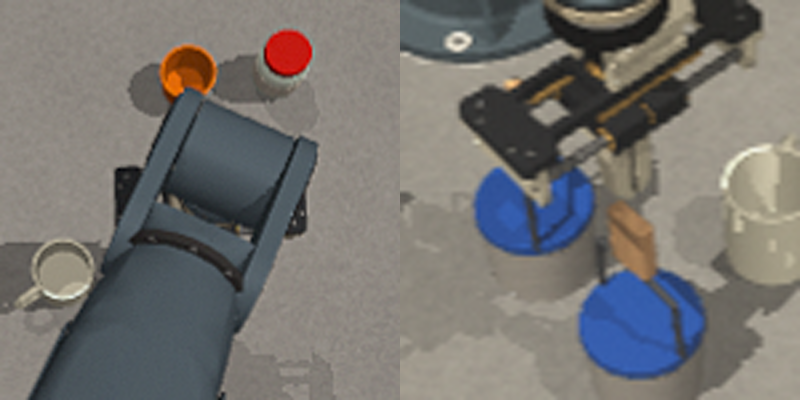

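The top view puts the gripper body where it was reported. In the scene view, though, the closed fingertips sit about 6 px higher than the reported TCP projects, and the block was not between them. I'll move to bare counter at (0.57, -0.02) and touch down gently to calibrate the fingertip against the state and the camera.

>>> jog_arm(steps=[[0,0,-4,0,0,0],[3,-3.7,-4,0,0,0],[6,-7.3,-4,0,0,0],[9,-11,-4,0,0,0],[12,-14.6,-4,0,0,0]])

```text
time_s: 4.85
tool_pos: [0.5699, -0.018, 0.2377]
orientation: [-3.142, 0.001, 0.001]
wrist_force: [0.8, -0.1, 0.1]
grip_width: 0.005
grip_force: 0.0
```

>>> jog_arm(steps=[[0,0,5,0,0,0],[0,0,9,0,0,0],[0,0,13,0,0,0],[0,0,17,0,0,0],[0,0,19,0,0,0]])

```text
time_s: 5.35
tool_pos: [0.5671, -0.0194, 0.0443]
orientation: [-3.141, 0.001, 0.007]
wrist_force: [0.8, -0.0, -0.8]
grip_width: 0.002
grip_force: 0.0
```

```bash
python3 - <<'E'
from h import *
s=read_camera("scene");S=get_state();p=S["tool_pos"];print(p,S["wrist_force"].round(2),S["time_s"])
u=proj(s,p)[0];g=proj(s,p*[1,1,0])[0];x0,y0=int(u[0])-50,int(u[1])-60
A=s["frame"][y0:y0+90,x0:x0+100].copy()
A=cv2.resize(A,(800,600) if 0 else (660,594),interpolation=cv2.INTER_CUBIC)
k=6.6
for q,c in((u,(255,0,255)),(g,(0,255,255))):cv2.circle(A,tuple(int(v) for v in ((q-[x0,y0]+.5)*k)),4,c,1)
cv2.imwrite("pics/touch.png",A[...,::-1]);print(u,g,x0,y0)
E
```

```text
[ 0.56602544 -0.01933345  0.04249399] [-2.76  0.03 -2.72] 5.4
[283.05942945 247.39059457] [282.48114009 255.03240874] 233 187
```

View pics/touch.png

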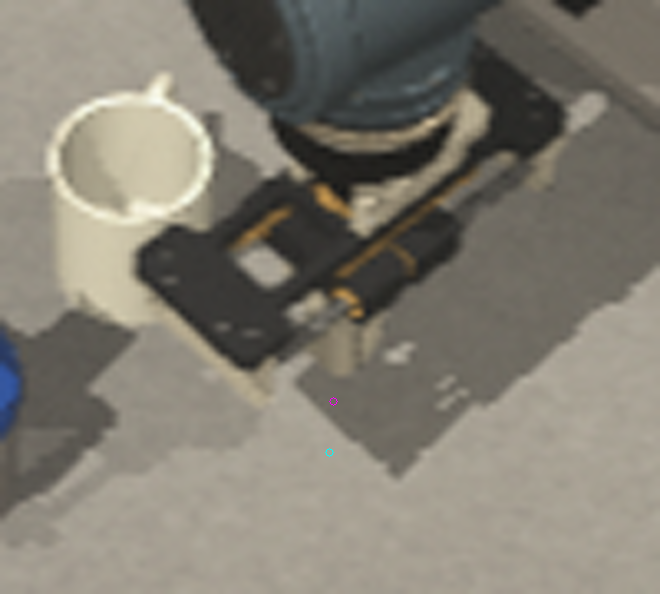

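The magenta mark (the reported TCP) is at (333,402), but the fingertip shows at (345,373), about 4.4 px higher, so roughly 24 mm higher if the x and y are right. I'll descend gently until it touches.

>>> jog_arm(steps=[[0,0,1,0,0,0],[0,0,2,0,0,0],[0,0,3,0,0,0],[0,0,3.6,0,0,0],[0,0,4,0,0,0]])

```text
time_s: 5.9
tool_pos: [0.5691, -0.0197, 0.0077]
orientation: [3.142, -0.001, 0.0]
wrist_force: [0.4, 0.8, 0.2]
grip_width: 0.004
grip_force: 0.0
```

```bash
cat > see.py <<'E'
from h import *
def see():
    s=read_camera("scene");S=get_state();p=S["tool_pos"];print(p.round(4),S["wrist_force"].round(2),S["time_s"])
    u=proj(s,p)[0];x0,y0=int(u[0])-50,int(u[1])-60
    return s,u,x0,y0
E
python3 - <<'E'
from see import *
s,u,x0,y0=see()
A=s["frame"][y0+30:y0+80,x0+20:x0+90]
# finger is beige on grey shadow: print R-B map around the tip
R=s["frame"].astype(int);r0,c0=int(u[1])-12,int(u[0])-6
print(u,r0,c0)
for r in range(r0,r0+22):print(r,(R[r,c0:c0+16,0]-R[r,c0:c0+16,2]).tolist(),R[r,c0:c0+16,1].tolist())
E
```

```text
[ 0.5689 -0.0197  0.0073] [-1.14 -0.34 -1.02] 5.95
[283.15106986 254.38587724] 242 277
242 [18, 18, 23, 20, 13, 12, 10, 16, 38, 55, 34, 5, 12, 15, 14, 13] [147, 133, 123, 108, 101, 108, 98, 90, 94, 88, 70, 46, 65, 94, 106, 106]
243 [15, 17, 14, 11, 11, 12, 13, 23, 36, 34, 6, 16, 29, 28, 14, 15] [114, 128, 108, 103, 112, 115, 105, 107, 121, 92, 47, 79, 129, 135, 108, 106]
244 [9, 10, 9, 11, 11, 13, 25, 32, 30, 27, 23, 31, 30, 23, 13, 13] [91, 81, 88, 109, 103, 91, 113, 135, 132, 119, 106, 137, 140, 130, 107, 105]
245 [7, 11, 9, 12, 16, 24, 31, 32, 33, 27, 24, 33, 30, 23, 14, 13] [66, 77, 83, 85, 88, 105, 130, 138, 141, 117, 107, 136, 142, 129, 104, 101]
246 [7, 9, 12, 23, 27, 29, 32, 31, 31, 27, 26, 32, 28, 19, 14, 13] [72, 79, 81, 103, 117, 120, 131, 138, 137, 123, 117, 138, 146, 135, 104, 103]
247 [8, 10, 18, 26, 27, 28, 30, 32, 33, 27, 26, 28, 20, 15, 14, 14] [78, 80, 96, 115, 117, 120, 130, 137, 137, 123, 117, 130, 114, 105, 102, 103]
248 [10, 12, 15, 23, 27, 28, 29, 33, 29, 22, 24, 23, 14, 14, 14, 14] [80, 100, 109, 112, 115, 120, 131, 137, 124, 105, 110, 119, 107, 105, 106, 106]
[... 1543 characters left out ...]
16, 14, 13, 15, 14] [162, 162, 160, 162, 162, 145, 110, 109, 108, 105, 104, 108, 107, 107, 109, 112]
260 [21, 21, 19, 20, 20, 20, 19, 15, 16, 15, 15, 13, 15, 14, 14, 17] [160, 160, 157, 158, 160, 160, 143, 109, 106, 106, 104, 105, 104, 104, 108, 138]
261 [20, 21, 20, 21, 20, 20, 21, 17, 14, 16, 15, 14, 14, 14, 18, 21] [162, 162, 160, 163, 164, 161, 160, 143, 109, 105, 106, 104, 107, 109, 135, 162]
262 [19, 20, 21, 20, 19, 20, 20, 20, 17, 14, 14, 14, 14, 17, 20, 21] [164, 165, 167, 169, 165, 159, 162, 163, 146, 109, 106, 105, 111, 134, 161, 159]
263 [20, 21, 22, 22, 21, 20, 20, 21, 21, 18, 15, 15, 19, 21, 20, 19] [164, 162, 165, 167, 164, 160, 161, 160, 161, 141, 108, 111, 135, 165, 165, 164]
```

>>> jog_arm(steps=[[0,0,0.3,0,0,0],[0,0,0.6,0,0,0],[0,0,0.8,0,0,0],[0,0,0.9,0,0,0],[0,0,0.9,0,0,0]])

```text
time_s: 6.45
tool_pos: [0.569, -0.0197, -0.0011]
orientation: [-3.142, 0.001, 0.0]
wrist_force: [0.8, 0.1, -0.5]
grip_width: 0.006
grip_force: 0.0
```

>>> jog_arm(steps=[[0,0,0.2,0,0,0],[0,0,0.4,0,0,0],[0,0,0.6,0,0,0],[0,0,0.8,0,0,0],[0,0,1.0,0,0,0]])

```text
time_s: 6.95
tool_pos: [0.5691, -0.0197, -0.0112]
orientation: [-3.142, 0.001, 0.0]
wrist_force: [-0.2, -0.2, -0.0]
grip_width: 0.007
grip_force: 0.0
```

>>> jog_arm(steps=[[0,0,0.2,0,0,0],[0,0,0.4,0,0,0],[0,0,0.6,0,0,0],[0,0,0.7,0,0,0],[0,0,0.7,0,0,0]])

```text
time_s: 7.45
tool_pos: [0.569, -0.0196, -0.0181]
orientation: [-3.142, 0.001, 0.0]
wrist_force: [-0.5, 0.1, 1.2]
grip_width: 0.005
grip_force: 0.0
```

>>> jog_arm(steps=[[0,0,0.2,0,0,0],[0,0,0.4,0,0,0],[0,0,0.5,0,0,0],[0,0,0.6,0,0,0],[0,0,0.6,0,0,0]])

```text
time_s: 7.95
tool_pos: [0.569, -0.0196, -0.0242]
orientation: [-3.142, 0.001, 0.0]
wrist_force: [0.2, 0.0, 0.5]
grip_width: 0.004
grip_force: 0.0
```

```bash
python3 - <<'E'
from see import *
s,u,x0,y0=see()
R=s["frame"].astype(int);D=R[...,0]-R[...,2]
m=(D>18)&(R[...,1]>100)&(R[...,1]<150)
print(u)
for r in range(246,258):print(r,"".join("#" if v else "." for v in m[r,272:300]))
E
```

```text
[ 0.5691 -0.0197 -0.0241] [-0.53 -0.2  -0.4 ] 8.0
[282.7672389  259.88659225]
246 .......#.#..##..............
247 .......#.#..#...............
248 ......###...###.............
249 ................##..........
250 ...........###.###..........
251 ..........######.#..........
252 .........########...........
253 ........#########...........
254 ........########............
255 .........#######...........#
256 ##........####..............
257 ##..........................
```

>>> jog_arm(steps=[[0,0,0.1,0,0,0],[0,0,0.2,0,0,0],[0,0,0.3,0,0,0],[0,0,0.4,0,0,0],[0,0,0.4,0,0,0]])

```text
time_s: 8.5
tool_pos: [0.569, -0.0197, -0.0281]
orientation: [-3.142, 0.001, 0.0]
wrist_force: [0.7, 0.1, -0.6]
grip_width: 0.004
grip_force: 0.0
```

>>> jog_arm(steps=[[0,0,0.1,0,0,0],[0,0,0.2,0,0,0],[0,0,0.3,0,0,0],[0,0,0.3,0,0,0],[0,0,0.3,0,0,0]])

```text
time_s: 9.0
tool_pos: [0.5691, -0.0197, -0.031]
orientation: [3.142, -0.001, -0.0]
wrist_force: [-0.6, -0.6, 0.1]
grip_width: 0.004
grip_force: 0.0
```

>>> jog_arm(steps=[[0,0,0.1,0,0,0],[0,0,0.2,0,0,0],[0,0,0.3,0,0,0],[0,0,0.4,0,0,0],[0,0,0.4,0,0,0]])

```text
time_s: 9.5
tool_pos: [0.569, -0.0196, -0.0352]
orientation: [-3.142, 0.001, 0.0]
wrist_force: [0.5, 0.1, -0.2]
grip_width: 0.007
grip_force: 0.0
```

```bash
python3 - <<'E'
from see import *
s,u,x0,y0=see()
R=s["frame"].astype(int);D=R[...,0]-R[...,2]
m=(D>18)&(R[...,1]>100)&(R[...,1]<150)
print(u)
for r in range(246,260):print(r,"".join("#" if v else "." for v in m[r,272:300]))
E
```

```text
[ 0.569  -0.0197 -0.0351] [ 0.07 -0.34 -0.14] 9.55
[282.60804948 261.75177856]
246 ............................
247 ...........#................
248 .......##..###..............
249 .......#.#..##..............
250 .......##...................
251 ................##..........
252 ...........###.###..........
253 .........#########..........
254 ........#########...........
255 ........#########...........
256 ........########............
257 .........#####..............
258 ##........####..............
259 ##..........................
```

>>> jog_arm(steps=[[0,0,0.2,0,0,0],[0,0,0.3,0,0,0],[0,0,0.4,0,0,0],[0,0,0.5,0,0,0],[0,0,0.5,0,0,0]])

```text
time_s: 10.05
tool_pos: [0.5691, -0.0197, -0.0384]
orientation: [3.142, -0.0, -0.0]
wrist_force: [-8.6, 0.4, 23.7]
grip_width: 0.005
grip_force: 11.8
```

>>> jog_arm(steps=[[0,0,0.2,0,0,0],[0,0,0.3,0,0,0],[0,0,0.4,0,0,0],[0,0,0.5,0,0,0],[0,0,0.5,0,0,0]])

```text
time_s: 10.55
tool_pos: [0.5693, -0.0197, -0.0387]
orientation: [3.141, -0.0, -0.0]
wrist_force: [-31.5, 2.0, 87.1]
grip_width: 0.008
grip_force: 43.6
```

Contact came at reading z = -0.038, so the true fingertip is 38 mm higher than the reported TCP. That explains the empty grasp, because the fingers closed just above the block. The body's place in the top view says x and y are fine. I'll back off and grasp again at reading z = 0.131 (true 0.169).

>>> jog_arm(steps=[[0,0,-2,0,0,0],[0,0,-7,0,0,0],[0,0,-12,0,0,0],[0,0,-17,0,0,0],[0,0,-22,0,0,0]], gripper=0.1)

```text
time_s: 11.05
tool_pos: [0.5687, -0.0196, 0.1771]
orientation: [-3.142, 0.001, -0.0]
wrist_force: [0.7, -0.3, 0.4]
grip_width: 0.385
grip_force: 0.0
```

>>> jog_arm(steps=[[-1,1,-5,0,0,0],[-4,5,-6.5,0,0,0],[-7,8.5,-6.5,0,0,0],[-10,12,-6.5,0,0,0],[-12,14.6,-6.5,0,0,0]])

```text
time_s: 11.55
tool_pos: [0.4472, -0.1671, 0.2402]
orientation: [3.141, -0.002, 0.0]
wrist_force: [0.6, -0.0, -0.9]
grip_width: 0.45
grip_force: 0.0
```

```bash
python3 go.py .449 -.166 .131 0; python3 - <<'E'
from h import *
for k in("pail","mug"):
    read_camera("scene")
    for r in regions_of("scene",k)[:4]:
        ys,xs=np.nonzero(r["mask"]);print(k,round(r["confidence"],2),xs.mean().round(1),ys.mean().round(1))
E
```

```text
t 11.55 pos [ 0.4472 -0.1671  0.2402] F [ 0.6  -0.04 -0.93] grip 0.45 0.0
shift cm [ 0.18 -0.11 10.92] turn deg [ 0.02 -0.01 -0.06]
pail 0.84 194.1 221.2
pail 0.78 122.8 223.0
pail 0.57 220.0 246.8
pail 0.52 351.3 160.6
mug 0.65 252.8 218.1
```

>>> jog_arm(steps=[[0,0,3,0,0,0],[0,0,6,0,0,0],[0,0,9,0,0,0],[0,0,10.8,0,0,0],[0,0,10.8,0,0,0]])

```text
time_s: 12.25
tool_pos: [0.4484, -0.1641, 0.1298]
orientation: [-3.14, -0.001, 0.006]
wrist_force: [-0.5, 0.2, 0.9]
grip_width: 0.449
grip_force: 0.0
```

>>> jog_arm(steps=[[0,0,0,0,0,0],[0,0,0,0,0,0],[0,0,0,0,0,0],[0,0,0,0,0,0],[0,0,0,0,0,0]], gripper=1, force=40)

```text
time_s: 12.75
tool_pos: [0.449, -0.1658, 0.1327]
orientation: [3.141, -0.001, 0.0]
wrist_force: [-2.8, -0.1, 5.9]
grip_width: 0.149
grip_force: 39.9
```

>>> jog_arm(steps=[[0,0,0,0,0,0],[0,0,-1,0,0,0],[0,0,-2,0,0,0],[0,0,-3,0,0,0],[0,0,-3,0,0,0]])

```text
time_s: 13.25
tool_pos: [0.4498, -0.166, 0.1636]
orientation: [3.14, -0.001, 0.004]
wrist_force: [-0.3, -1.2, -5.2]
grip_width: 0.147
grip_force: 39.9
```

```bash
python3 go.py .5745 .08 .259 0.6
```

```text
t 13.25 pos [ 0.4498 -0.166   0.1636] F [-0.3  -1.24 -5.21] grip 0.147 39.9
shift cm [ 12.48 -24.59  -9.54] turn deg [ 0.06 -0.14 -0.63]
```

The pail is held: opening 13.7 mm, grip 40 N, about 5 N of weight. Next I carry it in front of the hook, rising first.

>>> jog_arm(steps=[[0,0,-3,0,0,0],[0,0,-7,0,0,0],[1,-2,-9.5,0,0,0],[3,-5,-9.5,0,0,0],[5,-9,-9.5,0,0,0]])

```text
time_s: 13.75
tool_pos: [0.4998, -0.0755, 0.2578]
orientation: [3.141, -0.004, 0.003]
wrist_force: [0.9, -0.2, -5.0]
grip_width: 0.147
grip_force: 40.0
```

>>> jog_arm(steps=[[2,-4,0,0,0,0],[4,-8,0,0,0,0],[6,-11.5,0,0,0,0],[7.2,-14.2,0,0,0,0],[7.6,-15.6,0,0,0,0]])

```text
time_s: 14.25
tool_pos: [0.5756, 0.0825, 0.2563]
orientation: [-3.141, -0.002, 0.001]
wrist_force: [-0.8, -0.6, -4.1]
grip_width: 0.15
grip_force: 40.0
```

>>> jog_arm(steps=[[0,0,0,0,0,0],[0,0,0,0,0,0],[0,0,0,0,0,0],[0,0,0,0,0,0],[0,0,0,0,0,0]])

```text
time_s: 14.75
tool_pos: [0.575, 0.0797, 0.2572]
orientation: [3.142, -0.002, 0.0]
wrist_force: [0.8, -0.1, -4.7]
grip_width: 0.149
grip_force: 40.0
```

```bash
python3 go.py .5745 .168 .257 0; python3 - <<'E'
from fit import *
s,t=read_camera("scene"),read_camera("top");p=get_state()["tool_pos"]
print("bar expected",(p+[0,0,.013]).round(4),proj(s,p+[0,0,.013]),proj(t,p+[0,0,.013]))
for n,c in(("s",s),("t",t)):
    u=proj(c,p+[0,0,-.06])[0]
    m=near(colors(c)["blue"],u,40);y,x=np.nonzero(m);print(n,u.round(1),x.mean().round(1),y.mean().round(1),len(x))
A=cv2.resize(s["frame"][120:240,270:390],(400,400),interpolation=cv2.INTER_CUBIC)
B=cv2.resize(t["frame"][110:230,140:260],(400,400),interpolation=cv2.INTER_CUBIC)
cv2.imwrite("pics/infront.png",np.hstack([A,B])[...,::-1])
E
```

```text
t 14.75 pos [0.575  0.0797 0.2572] F [ 0.84 -0.09 -4.65] grip 0.149 40.0
shift cm [-0.06 -8.83  0.02] turn deg [ 0.   -0.01 -0.08]
bar expected [0.5751 0.0799 0.2701] [[315.2635053  182.28830899]] [[228.75519424 149.71227329]]
s [312.8 199.4] 311.7 199.6 585
t [231.  156.2] nan nan 0<stdin>:6: RuntimeWarning: Mean of empty slice.
  ret = ret.dtype.type(ret / rcount)
```

View pics/infront.png

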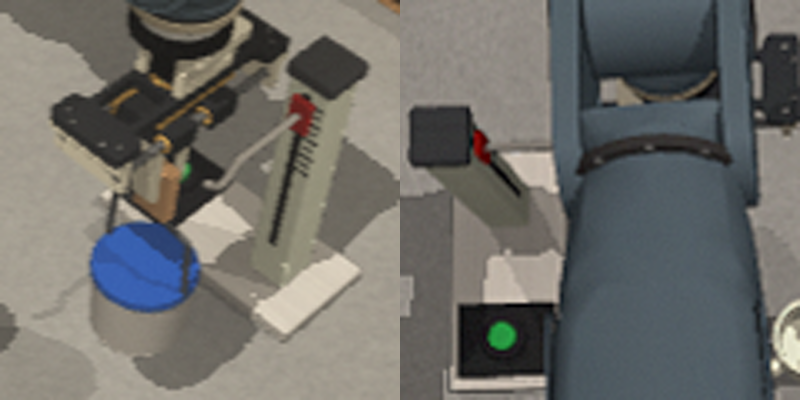

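The pail hangs level at scene-crop (145,290), in front of the hook tip at crop (210,185). The bar is above the tip and the lid below it, and the lid centroid is within 1 px of the prediction. Next I move it in along y.

>>> jog_arm(steps=[[0,-1.5,0,0,0,0],[0,-3,0,0,0,0],[0,-4.5,0,0,0,0],[0,-6,0,0,0,0],[0,-7.3,0,0,0,0]])

```text
time_s: 15.35
tool_pos: [0.575, 0.1551, 0.2569]
orientation: [-3.141, -0.001, 0.0]
wrist_force: [-1.5, 0.6, -4.8]
grip_width: 0.147
grip_force: 40.0
```

>>> jog_arm(steps=[[0,-0.8,0,0,0,0],[0,-1.4,0,0,0,0],[0,-1.5,0,0,0,0],[0,-1.5,0,0,0,0],[0,-1.5,0,0,0,0]])

```text
time_s: 15.85
tool_pos: [0.5752, 0.1679, 0.257]
orientation: [3.141, -0.001, -0.0]
wrist_force: [-0.3, -0.3, -3.7]
grip_width: 0.146
grip_force: 40.0
```

```bash
python3 go.py .5745 .168 .257 0; python3 - <<'E'
from fit import *
s=read_camera("scene");s0=np.load("s0.npy",allow_pickle=True).item();p=get_state()["tool_pos"]
m=near(colors(s0)["blue"],(222,246),20);u=proj(s0,[.449,-.166,.08])[0];y,x=np.nonzero(m);print("start",u.round(1),x.mean().round(1),y.mean().round(1))
u=proj(s,p+[0,0,-.052])[0];m=near(colors(s)["blue"],u,25);y,x=np.nonzero(m);print("now",u.round(1),x.mean().round(1),y.mean().round(1))
# hook (light) pixels vs start: red slider centroid = hook not disturbed
for c in(s0,s):
    h=cv2.cvtColor(c["frame"],cv2.COLOR_RGB2HSV);m=near(((h[...,0]<6)|(h[...,0]>174))&(h[...,1]>150),(360,155),25);y,x=np.nonzero(m);print("slider",x.mean().round(2),y.mean().round(2),len(x))
E
```

```text
t 15.85 pos [0.5752 0.1679 0.257 ] F [-0.25 -0.31 -3.66] grip 0.146 40.0
shift cm [-0.07 -0.01  0.  ] turn deg [ 0.01  0.   -0.05]
start [219.8 243.5] 218.7 245.9
now [334.1 181.9] 332.9 184.6
slider 360.1 153.4 52
slider 360.1 153.47 49
```

>>> jog_arm(steps=[[0,0,0.7,0,0,0],[0,0,1.3,0,0,0],[0,0,1.9,0,0,0],[0,0,2.5,0,0,0],[0,0,2.9,0,0,0]])

```text
time_s: 16.4
tool_pos: [0.575, 0.1682, 0.2272]
orientation: [3.141, -0.001, -0.001]
wrist_force: [-0.7, -0.2, -5.0]
grip_width: 0.148
grip_force: 40.0
```

>>> jog_arm(steps=[[0,0,0.3,0,0,0],[0,0,0.6,0,0,0],[0,0,0.9,0,0,0],[0,0,1.2,0,0,0],[0,0,1.5,0,0,0]])

```text
time_s: 16.9
tool_pos: [0.5752, 0.1683, 0.2129]
orientation: [-3.142, 0.001, -0.0]
wrist_force: [-0.8, -0.8, -3.0]
grip_width: 0.146
grip_force: 40.0
```

```bash
cat > st.py <<'E'
from fit import *
def slider():
    s=read_camera("scene");h=cv2.cvtColor(s["frame"],cv2.COLOR_RGB2HSV);m=near(((h[...,0]<6)|(h[...,0]>174))&(h[...,1]>150),(360,163),30);y,x=np.nonzero(m);return x.mean().round(2),y.mean().round(2),len(x)
F=[]
for i in range(6):
    sl=slider();S=get_state();F.append(S["wrist_force"])
print(S["time_s"],S["tool_pos"].round(4),"F",np.mean(F,0).round(2),np.std(F,0).round(2),"slider",sl)
s=read_camera("scene");print("px/10mm",proj(s,[[.574,.27,.24],[.574,.27,.23]]).round(2).tolist())
E
python3 st.py
```

```text
17.2 [0.5752 0.1683 0.2132] F [-0.82 -0.24 -3.11] [0.32 0.58 0.43] slider (np.float64(359.22), np.float64(157.4), 45)
px/10mm [[358.58, 156.29], [358.02, 158.68]]
```

>>> jog_arm(steps=[[0,0,0.3,0,0,0],[0,0,0.6,0,0,0],[0,0,0.9,0,0,0],[0,0,1.2,0,0,0],[0,0,1.5,0,0,0]])

```text
time_s: 17.75
tool_pos: [0.5753, 0.1684, 0.1978]
orientation: [-3.142, 0.001, -0.0]
wrist_force: [0.6, 0.1, -0.2]
grip_width: 0.147
grip_force: 40.0
```

>>> jog_arm(steps=[[0,0,0.2,0,0,0],[0,0,0.4,0,0,0],[0,0,0.6,0,0,0],[0,0,0.7,0,0,0],[0,0,0.7,0,0,0]])

```text
time_s: 18.25
tool_pos: [0.5752, 0.1683, 0.191]
orientation: [-3.142, 0.001, -0.0]
wrist_force: [-0.1, 0.0, -1.2]
grip_width: 0.148
grip_force: 40.0
```

```bash
sed -i 's/range(6)/range(12)/' st.py; python3 st.py
```

```text
18.85 [0.5752 0.1683 0.191 ] F [ 0.31 -0.03 -0.62] [0.36 0.52 0.58] slider (np.float64(357.91), np.float64(162.59), 46)
px/10mm [[358.58, 156.29], [358.02, 158.68]]
```

>>> jog_arm(steps=[[0,0,0.1,0,0,0],[0,0,0.2,0,0,0],[0,0,0.3,0,0,0],[0,0,0.4,0,0,0],[0,0,0.5,0,0,0]])

```text
time_s: 19.4
tool_pos: [0.5752, 0.1684, 0.186]
orientation: [-3.142, 0.001, -0.0]
wrist_force: [2.0, 0.5, 0.4]
grip_width: 0.149
grip_force: 40.0
```

```bash
sed -i 's/range(12)/range(30)/' st.py; python3 st.py
```

```text
20.9 [0.5752 0.1683 0.186 ] F [ 0.35  0.23 -0.08] [0.46 0.44 0.49] slider (np.float64(357.85), np.float64(163.76), 46)
px/10mm [[358.58, 156.29], [358.02, 158.68]]
```

The wrist carries about 0 N and the hook about 43 mm of dip, so the load is on the spring. I release softly: lower the grip force first, then open a little.

>>> jog_arm(steps=[[0,0,0,0,0,0],[0,0,0,0,0,0],[0,0,0,0,0,0],[0,0,0,0,0,0],[0,0,0,0,0,0]], force=3)

```text
time_s: 21.45
tool_pos: [0.5751, 0.1684, 0.186]
orientation: [-3.141, 0.001, 0.0]
wrist_force: [-0.5, 2.3, -0.0]
grip_width: 0.149
grip_force: 3.0
```

>>> jog_arm(steps=[[0,0,0,0,0,0],[0,0,0,0,0,0],[0,0,0,0,0,0],[0,0,0,0,0,0],[0,0,0,0,0,0]], gripper=0.3)

```text
time_s: 21.95
tool_pos: [0.5752, 0.1683, 0.186]
orientation: [3.142, -0.001, 0.0]
wrist_force: [-0.5, -0.6, 0.4]
grip_width: 0.352
grip_force: 0.0
```

```bash
sed -i 's/range(30)/range(8)/;s/    sl=slider()/    sl=slider();print(sl)/' st.py; python3 st.py
```

```text
(np.float64(357.74), np.float64(163.8), 46)
(np.float64(357.68), np.float64(163.7), 47)
(np.float64(357.68), np.float64(163.7), 47)
(np.float64(357.74), np.float64(163.8), 46)
(np.float64(357.74), np.float64(163.8), 46)
(np.float64(357.74), np.float64(163.8), 46)
(np.float64(357.74), np.float64(163.8), 46)
(np.float64(357.73), np.float64(163.75), 48)
22.35 [0.5752 0.1683 0.186 ] F [-0.   -0.17 -0.02] [0.49 0.18 0.48] slider (np.float64(357.73), np.float64(163.75), 48)
px/10mm [[358.58, 156.29], [358.02, 158.68]]
```

The hook stays still after release (slider 163.8 ± 0.1 px). I rise straight up, then go over to the button with the fingers shut.

>>> jog_arm(steps=[[0,0,-1,0,0,0],[0,0,-2.5,0,0,0],[0,0,-5,0,0,0],[0,0,-7.5,0,0,0],[0,0,-10,0,0,0]])

```text
time_s: 22.9
tool_pos: [0.5751, 0.1683, 0.2879]
orientation: [-3.141, 0.001, -0.001]
wrist_force: [0.6, 0.9, 0.2]
grip_width: 0.35
grip_force: 0.0
```

>>> jog_arm(steps=[[-3,-2,-1,0,0,0],[-6,-4.5,-1,0,0,0],[-9,-7,-1,0,0,0],[-12,-10,-1,0,0,0],[-14.2,-13.1,-1,0,0,0]], gripper=1, force=30)

```text
time_s: 23.4
tool_pos: [0.4317, 0.3002, 0.2972]
orientation: [-3.141, 0.001, -0.002]
wrist_force: [1.0, -0.2, 0.3]
grip_width: 0.012
grip_force: 0.0
```

>>> jog_arm(steps=[[0,0,4,0,0,0],[0,0,8,0,0,0],[0,0,12,0,0,0],[0,0,16,0,0,0],[0,0,19,0,0,0]])

```text
time_s: 23.9
tool_pos: [0.4328, 0.2992, 0.1046]
orientation: [3.141, -0.001, -0.001]
wrist_force: [0.3, 0.4, -0.8]
grip_width: 0.003
grip_force: 0.0
```

```bash
python3 st.py|tail -3; python3 go.py .433 .299 .012 0;python3 - <<'E'
from fit import *
s,t=read_camera("scene"),read_camera("top");p=get_state()["tool_pos"]
A=cv2.resize(s["frame"][120:240,270:390],(500,500),interpolation=cv2.INTER_CUBIC)
B=cv2.resize(t["frame"][130:230,140:200],(300,500),interpolation=cv2.INTER_CUBIC)
cv2.imwrite("pics/btn.png",np.hstack([A,B])[...,::-1])
q=(proj(s,[p+[0,0,.038],[.433,.299,.047]])-[270,120])*500/120;print(q.round(0))
E
```

```text
(np.float64(357.76), np.float64(163.84), 50)
24.3 [0.4341 0.2999 0.1078] F [-0.1  -0.14 -0.2 ] [0.74 0.66 1.54] slider (np.float64(357.76), np.float64(163.84), 50)
px/10mm [[358.58, 156.29], [358.02, 158.68]]
t 24.35 pos [0.4339 0.2998 0.1075] F [ 0.86 -0.57  0.1 ] grip 0.006 0.0
shift cm [-0.11  0.09  9.55] turn deg [-0.07 -0.12 -0.02]
[[234. 124.]
 [220. 209.]]
```

View pics/btn.png

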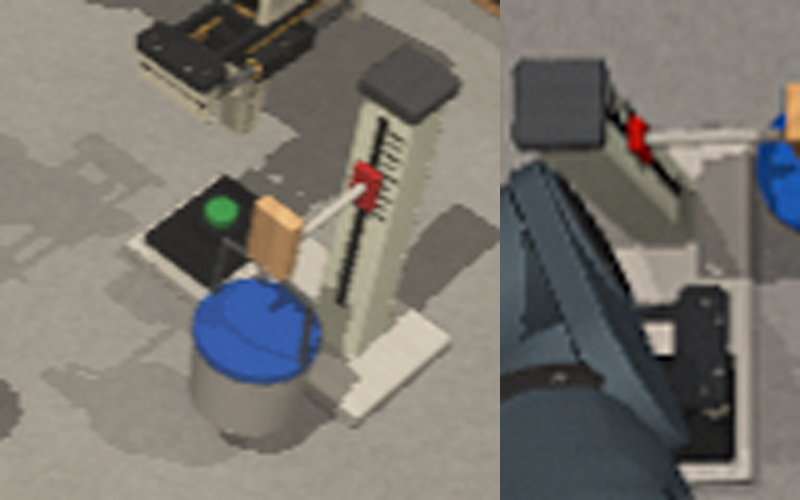

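The pail hangs level on the hook at crop (257,350). The green button is clear at (220,210), and the fingertip at (240,130) is where predicted with the 38 mm correction. Next I descend, then press slowly.

>>> jog_arm(steps=[[0,0,2.5,0,0,0],[0,0,5,0,0,0],[0,0,7,0,0,0],[0,0,8.2,0,0,0],[0,0,8.4,0,0,0]])

```text
time_s: 24.95
tool_pos: [0.4327, 0.2991, 0.0212]
orientation: [3.141, -0.001, -0.002]
wrist_force: [0.7, -0.7, 0.2]
grip_width: 0.005
grip_force: 0.0
```

>>> jog_arm(steps=[[0,0,0.2,0,0,0],[0,0,0.4,0,0,0],[0,0,0.6,0,0,0],[0,0,0.8,0,0,0],[0,0,0.8,0,0,0]])

```text
time_s: 25.45
tool_pos: [0.4336, 0.2996, 0.0142]
orientation: [-3.141, 0.001, -0.001]
wrist_force: [0.6, -0.4, 3.1]
grip_width: 0.004
grip_force: 1.1
```

>>> jog_arm(steps=[[0,0,0.1,0,0,0],[0,0,0.2,0,0,0],[0,0,0.3,0,0,0],[0,0,0.4,0,0,0],[0,0,0.4,0,0,0]])

```text
time_s: 25.95
tool_pos: [0.4335, 0.2995, 0.0101]
orientation: [-3.141, 0.001, -0.001]
wrist_force: [1.6, 2.1, 4.6]
grip_width: 0.003
grip_force: 2.3
```

>>> jog_arm(steps=[[0,0,0.1,0,0,0],[0,0,0.2,0,0,0],[0,0,0.2,0,0,0],[0,0,0.2,0,0,0],[0,0,0.2,0,0,0]])

```text
time_s: 26.45
tool_pos: [0.4336, 0.2996, 0.0094]
orientation: [-3.141, 0.001, -0.002]
wrist_force: [-3.3, -2.8, 22.1]
grip_width: 0.008
grip_force: 11.1
```

The force jumped to 22 N after the ~5 N spring range, so the button is fully down. I release upwards and check that the pail hangs still.

>>> jog_arm(steps=[[0,0,-0.5,0,0,0],[0,0,-2,0,0,0],[0,0,-5,0,0,0],[0,0,-8,0,0,0],[0,0,-10,0,0,0]])

```text
time_s: 26.95
tool_pos: [0.433, 0.2993, 0.1093]
orientation: [3.141, -0.001, -0.0]
wrist_force: [-0.1, 0.9, 0.3]
grip_width: 0.005
grip_force: 0.0
```

```bash
python3 st.py; python3 - <<'E'
from h import *
read_camera("scene");read_camera("top")
for c in("scene","top"):
  for k in("pail","mug","jar","cup"):
    for r in regions_of(c,k)[:4]:
        ys,xs=np.nonzero(r["mask"]);print(c,k,round(r["confidence"],2),xs.mean().round(1),ys.mean().round(1))
E
```

```text
(np.float64(357.71), np.float64(163.92), 51)
(np.float64(357.76), np.float64(163.84), 50)
(np.float64(357.71), np.float64(163.92), 51)
(np.float64(357.71), np.float64(163.92), 51)
(np.float64(357.71), np.float64(163.92), 51)
(np.float64(357.71), np.float64(163.92), 51)
(np.float64(357.76), np.float64(163.84), 50)
(np.float64(357.76), np.float64(163.84), 50)
27.35 [0.4326 0.299  0.1068] F [0.1  0.63 0.29] [0.74 0.42 1.57] slider (np.float64(357.76), np.float64(163.84), 50)
px/10mm [[358.58, 156.29], [358.02, 158.68]]
scene pail 0.88 330.8 200.5
scene pail 0.87 123.1 223.6
scene pail 0.62 193.7 218.7
scene pail 0.28 352.6 168.2
scene mug 0.58 253.0 217.9
scene mug 0.47 269.3 304.9
scene jar 0.85 238.5 335.9
scene cup 0.94 269.6 304.9
top pail 0.88 205.5 164.1
top pail 0.82 308.8 245.0
top pail 0.66 366.0 281.9
top mug 0.8 262.5 212.5
top mug 0.2 181.8 157.3
top jar 0.55 345.5 133.6
top cup 0.62 309.9 138.2
```

The pail hangs still on the hook and the mug, jar and cup are where they started.

```bash
python3 -c "from bench import sign_off;print(sign_off())"
```

```text
the job is handed in; nothing more can be done
None
```

The pail hangs still on the hook and the green button was pressed to its stop; mug, jar and cup are unmoved, and the job was handed in at about 27.5 s. Two mishaps on the way: the first grasp closed on air because the fingertips sit 38 mm higher than the reported TCP, and the touch-down that measured this pressed the counter with up to about 90 N at the fingertips (wrist limit 120 N).

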